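Engage the bobbin winder on the sewing machine

TASK

Get the sewing machine ready to wind a bobbin: with the fingertips, gently push the bobbin winder on top of the machine, by the rim of the bobbin that sits on it, across to the right (towards the handwheel) as far as it goes, then take the hand away. Only push, do not pinch or lift: the bobbin stays down on its spindle, and the thread spool, the handwheel and the things lying round the machine are left as they are.

Things in the scene. Friction and masses are not known exactly. Their poses are not given: they have to be found in the camera images.
- machine: White household sewing machine, fixed; 400 mm long (its y), 172 mm deep (its x), flat top 285 mm above the origin, which is the centre of its underside. Its x points from front to back, y to the operator's left (needle end); right, the handwheel end, is -y. The top spans x -45 to 70 mm. A thread-tension disc on a 12 mm post stands on the top at (x, y) = (-12, 140) mm.
- winder (a joint): Bobbin winder: lever on a vertical pivot under the top, at machine (x, y) = (28, -105) mm, with an upright spindle 35 mm in front of it. 0 rad: left, off (spindle at (-6, -99)); grows to 0.36 rad, the end of travel (spindle at (-6, -111), 12.5 mm to the right, nearly straight along machine -y). Moves with about 3 N at the spindle, no spring, stays where left; firm at its end.
- spindle_seat (a point): Centre of the top of the winder's 12 mm wide steel seat, 6 mm above the machine's top; the bobbin rests on it. Moves with the winder. The 5.4 mm thick steel spindle rises 15 mm above this point through the bobbin's hole.
- bobbin: Steel bobbin partly wound with blue thread, loose on the winder's seat with the spindle through its 7 mm hole (about 1 mm play). Flanges 20.6 mm in diameter at bottom and top, 11.5 mm high, 12 g. Origin: centre of its underside, z up; it may spin. Push on the rim of the flanges.
- spool: Spool of blue thread standing loose on a 52 mm high fixed pin on the machine's top, 89 mm to the left of the winder's spindle and 42 mm farther back; 28 mm in diameter, 36 mm high; origin: centre of its underside, 2 mm above the machine's top. Leave alone.
- handwheel (a joint): Grey handwheel on the machine's right end, 68 mm in diameter, on an axis along machine y at (x, z) = (12, 235) mm, between y = -203 and -227 mm. Angle in rad, turns freely. Leave alone.
- button_jar: Glass jar with a steel cap, 72 mm in diameter, 85 mm high, standing loose on the table to the right of the machine; origin: centre of its underside. Leave alone.
- rotary_cutter: Rotary cutter with a yellow handle, lying loose on the table in front of the machine; 180 mm long (its x, blade to +x), 48 mm wide, 18 mm high; origin on the table near its middle. Leave alone.
- ruler_holder: Plywood board with a wooden D-shaped grip, loose on the table to the left of the machine; 340 mm long (its x), 85 mm wide, 78 mm high over the grip; origin: centre of its underside. Leave alone.
- winder_stop (a point): Foot, on the machine's top, of the winder's fixed stop: a white post 13 mm in diameter and 14 mm high, on the right of the winder; 2 mm of gap is left between it and the bobbin at the end of travel.

How it is judged:
By the outcome, as a careful person would: the job done as asked, in the order asked, and still so for the second after the job is handed in, with the robot touching nothing.
It also fails if it takes over 32 s, if anything falls off the work surface, if the arm or the gripper's body presses on something with over 40 N, if the wrist force passes 120 N, or if a joint passes its speed limit or range.

ROBOT

A 7-joint arm with a two-finger parallel gripper is mounted at the origin on the work surface. World frame = base frame: x ahead of the robot, y to its left, z up, the work surface at z = 0. Lengths are in m, angles in rad, forces in N, time in s.
With the tool pointing down it reaches from about 0.425 to 0.875 m from the base axis. Payload 4.7 kg.
Tool frame: the origin (TCP) lies at the very end of the fingers, on their centre line; the grasp point (between the pads) lies 19 mm behind it (tcp_to_grasp is the distance from the TCP to the grasp point, in m); z points along the fingers, y is the line along which they close (so a half turn about z gives the same grasp; the last joint's range is limited). The gripper opens to 85 mm and grips with 20 to 120 N. Pads are 22 mm wide; open, the fingers measure 114 mm over their backs; the gripper's body (76 mm by 85 mm) begins 54 mm behind the grasp point. The pads swing forward as they close: fully open they stand 13 mm farther back than shut.
Start: joints at [-1.172, 0.321, -0.07, 1.45, 0.023, 1.371, -0.057], TCP at [0.244, 0.602, 0.231] pointing down, gripper open.
Joint ranges: [-2.86, 2.86], [-0.3, 2.09], [-1.38, 1.24], [0.06, 2.45], [-1.56, 4.7], [0.09, 2.05], [-2.69, 2.69]. Speed limits (rad/s): [2.57, 2.57, 3.14, 3.14, 3.14, 3.14, 3.14].

INTERFACE

Orientations are given as a unit quaternion [x, y, z, w].
In Python, from bench import state, get_image, camera_info, close_job, tcp_to_grasp gives the robot as it stands. The module is installed in compiled form; this text tells all that it offers.
- The arm moves only by the shell command python3 -m pendant 'ROWS' [FORCE]. ROWS is JSON, a list of rows, each an object with "travel": the shift along the tool's x, y, z in units of 200 mm (1.0 is 200 mm), a list of three; "roll": the turn about the tool's z in units of pi rad (1.0 is pi rad); "hand": the closure, from 0 (fully open) to 1 (shut). A call has exactly 8 rows; each row is the pose to reach, as a shift and turn from the pose commanded when the call began, along the tool's axes at that moment, turning the shorter way round; what a row does not reach only later rows make up. A row lasts 1/10 s, in which the tool goes at most 50 mm and 8.59 degrees, less where a joint would pass 70% of its speed; a pose out of reach is approached as far as the arm can. A call with a number of a shift or a turn outside -1 to 1 is refused whole. A call with a gripper value outside its range is refused whole. The fingers move at their own pace and stop on an object; FORCE is the grip in N (left out, the last holds). Time passes only in rows, so rows that repeat a pose let the fingers close, or fill a call up. It gives the time, the measured TCP pose, the force, the opening and the grip force at its end, in the units of the state.
- state(): the state, without advancing time (a new reading comes with each control period).
- get_image(name): name is "side" or "top"; returns the picture (384x512x3 uint8, blue, green, red); there is no depth.
- camera_info(name): a dict with "fx", "fy", "cx", "cy" (pixels), "world_from_camera" (4x4, takes a point from camera to world coordinates). Camera axes: x right, y down, z forward; pixel columns grow to the right and rows downward; lengths in m; the calibration is good to about 2 mm. A picture is of the moment at which its call begins. camera_info takes no time and is no camera call.
- close_job(): hands the job in; it is judged then, once.
The state is a dict: "t": time; "joint_pos": joint angles; "qvel": joint speeds; "effort": joint torques, N m; "tcp_pos": TCP position; "orientation": TCP orientation; "force": force on the tool from outside, world axes, zero at the start; "wrist_torque": the same for the moment, N m; "opening": finger opening in m; "gripper_force": force on a finger pad.
Only numpy, scipy, OpenCV 4.12 (cv2) and the standard library are available. Lean on these libraries where they do the work, as an engineer would, in place of code of your own. Each camera call takes 0.05 s, during which the arm holds its last target. There are 200 camera calls.

## Working session

There is one attempt and no reset: what is moved stays moved. The work goes in short steps, Python scripts to look and compute and a shell command to move; the robot and the scene stay as the last step left them, time stands still between calls to the robot, and variables do not carry over. Pictures are saved under pics/ and viewed, at most 10 in all, crops included, and the job is handed in when it is done.

```bash
mkdir -p pics; python3 - <<'E'
from bench import *
import cv2,numpy as np
for n in("side","top"):
    cv2.imwrite(f"pics/{n}0.png",get_image(n)); c=camera_info(n); print(n,c["fx"],c["fy"],c["cx"],c["cy"],np.round(c["world_from_camera"],3).tolist())
s=state(); print(s["t"],s["tcp_pos"],s["orientation"],s["opening"],s["force"],tcp_to_grasp)
E
```

```text
side 454.50603472428384 454.50603472428384 252.38446717699995 188.20315114674352 [[0.966, -0.16, 0.202, 0.313], [-0.257, -0.633, 0.73, -0.795], [0.011, -0.757, -0.653, 0.983], [0.0, 0.0, 0.0, 1.0]]
top 479.2915780910553 479.2915780910553 250.363520623588 191.85948708180277 [[-0.01, -0.985, 0.17, 0.332], [-1.0, 0.012, 0.009, 0.093], [-0.01, -0.17, -0.985, 1.476], [0.0, 0.0, 0.0, 1.0]]
0.1 [0.24385796 0.60199244 0.23030794] [ 1.91194072e-01  9.81551864e-01 -8.67166944e-04 -1.11892446e-04] 0.08544405693030695 [-0.20579739  0.02702219  0.21023317] 0.0187
```

View pics/side0.png

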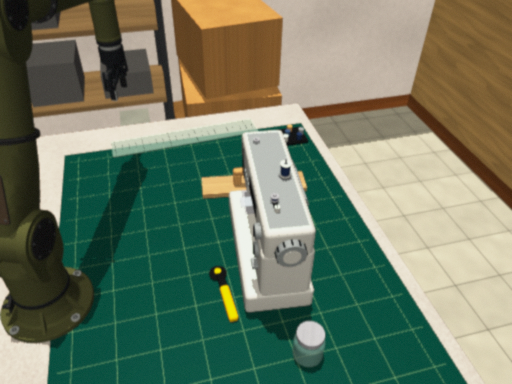

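View pics/top0.png

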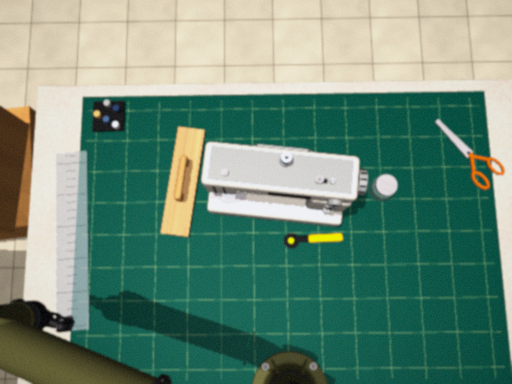

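Side: the spool is at about (286,170) and the winder at (276,202). Top: the spool is at (287,158) and the winder with its stop at about (323,181). I'll enlarge both.

```bash
python3 - <<'E'
import cv2,numpy as np
s=cv2.imread("pics/side0.png")[120:270,220:330]; t=cv2.imread("pics/top0.png")[130:230,190:380]
s=cv2.resize(s,None,fx=4,fy=4,interpolation=cv2.INTER_CUBIC)
cv2.imwrite("pics/s1.png",s)
cv2.imwrite("pics/t1.png",cv2.resize(t,None,fx=4,fy=4,interpolation=cv2.INTER_CUBIC))
E
```

```text
(no output)
```

View pics/s1.png

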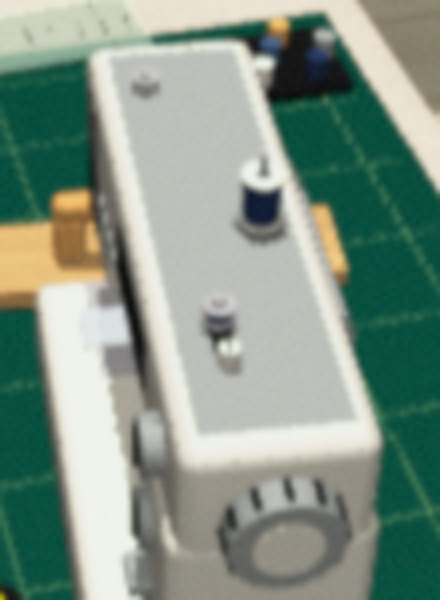

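View pics/t1.png

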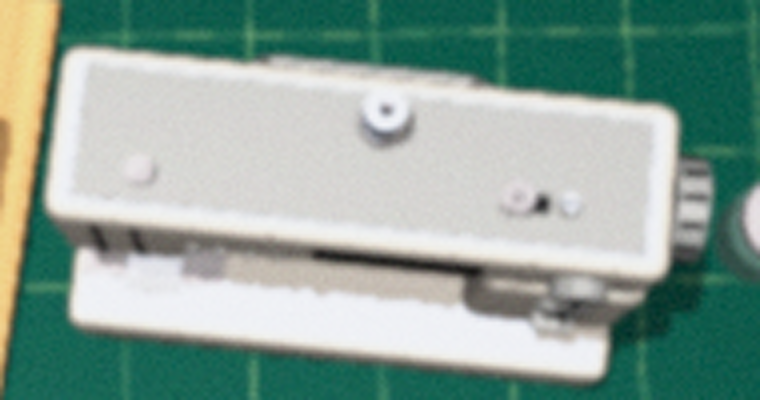

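Crops (4x): in the side view the bobbin top is at (219,300), stop top (230,342), spool top (264,172) and disc (146,79). In the top view the bobbin is at (518,196), stop (571,202), spool (386,108) and disc (139,168).

```bash
cat > h.py <<'E'
from bench import *
import cv2,numpy as np
def P(n):
    c=camera_info(n); M=np.linalg.inv(np.array(c["world_from_camera"]))
    return np.array([[c["fx"],0,c["cx"]],[0,c["fy"],c["cy"]],[0,0,1]])@M[:3]
def proj(n,p):
    q=P(n)@np.append(p,1); return q[:2]/q[2]
def tri(s,t):
    X=cv2.triangulatePoints(P("side"),P("top"),np.array(s,float).reshape(2,1),np.array(t,float).reshape(2,1))[:,0]; return X[:3]/X[3]
E
python3 - <<'E'
from h import *
from scipy.optimize import least_squares
S=lambda u,v:np.array([220+u/4-.4,120+v/4-.4]); T=lambda u,v:np.array([190+u/4-.4,130+v/4-.4])
O={"bob":(S(219,300),T(518,196),(-.006,-.099,.3025)),"spool":(S(264,172),T(386,108),(.036,-.010,.323)),"disc":(S(146,79),T(139,168),(-.012,.140,.301)),"stop":(S(230,342),T(571,202),None)}
for k,(s,t,m) in O.items(): print(k,np.round(tri(s,t),4))
def w(p,m):
    c,s=np.cos(p[2]),np.sin(p[2]); return np.array([p[0]+c*m[0]-s*m[1],p[1]+s*m[0]+c*m[1],m[2]+p[3]])
def f(p): return np.concatenate([np.r_[proj("side",w(p,m))-s,proj("top",w(p,m))-t] for s,t,m in O.values() if m])
r=least_squares(f,[.65,0,0,0]); print(r.x.round(4),r.fun.round(1))
p=r.x; p0=p
print("bob0",w(p,(-.006,-.099,.285)),"bob1",w(p,(-.006,-.111,.285)),"push dir yaw",p[2])
E
```

```text
bob [ 0.5656 -0.0686  0.3033]
spool [0.618  0.0136 0.3231]
disc [0.5884 0.1683 0.2915]
stop [ 0.5618 -0.1017  0.3016]
[ 0.5835  0.0281 -0.114  -0.0026] [ 0.5  1.3  0.2  0.1  0.1  0.7 -0.3  0.4  0.  -2.3 -0.3  0.1]
bob0 [ 0.56627663 -0.06954807  0.28242432] bob1 [ 0.56491127 -0.08147014  0.28242432] push dir yaw -0.11402764964111395
```

```bash
python3 -m pendant '[{"travel":[-0.1,-0.08,-0.15],"roll":0,"hand":1},{"travel":[-0.2,-0.17,-0.3],"roll":0,"hand":1},{"travel":[-0.3,-0.26,-0.45],"roll":0,"hand":1},{"travel":[-0.42,-0.36,-0.6],"roll":0,"hand":1},{"travel":[-0.54,-0.46,-0.75],"roll":0,"hand":1},{"travel":[-0.66,-0.57,-0.8],"roll":0,"hand":1},{"travel":[-0.78,-0.67,-0.8],"roll":0,"hand":1},{"travel":[-0.9,-0.77,-0.8],"roll":0,"hand":1}]' 20
python3 -m pendant '[{"travel":[-0.11,-0.1,0],"roll":0,"hand":1},{"travel":[-0.22,-0.19,0],"roll":0,"hand":1},{"travel":[-0.33,-0.28,0],"roll":0,"hand":1},{"travel":[-0.45,-0.38,0],"roll":0,"hand":1},{"travel":[-0.56,-0.48,0],"roll":0,"hand":1},{"travel":[-0.68,-0.58,0],"roll":0,"hand":1},{"travel":[-0.79,-0.68,0],"roll":0,"hand":1},{"travel":[-0.9,-0.77,0],"roll":0,"hand":1}]'
```

```text
t: 0.9
tcp_pos: [0.3535, 0.391, 0.3916]
orientation: [0.191, 0.982, 0.0, 0.0]
force: [1.1, 0.8, 0.0]
opening: -0.0001
gripper_force: 0.0
t: 1.7
tcp_pos: [0.4623, 0.1803, 0.3911]
orientation: [0.191, 0.982, -0.0, -0.0]
force: [0.9, 0.6, 0.2]
opening: 0.0
gripper_force: 0.0
```

```bash
python3 -m pendant '[{"travel":[-0.15,-0.13,0],"roll":-0.02,"hand":1},{"travel":[-0.3,-0.26,0],"roll":-0.04,"hand":1},{"travel":[-0.45,-0.38,0],"roll":-0.06,"hand":1},{"travel":[-0.6,-0.51,0],"roll":-0.086,"hand":1},{"travel":[-0.75,-0.64,0],"roll":-0.086,"hand":1},{"travel":[-0.9,-0.77,0],"roll":-0.086,"hand":1},{"travel":[-0.9,-0.77,0],"roll":-0.086,"hand":1},{"travel":[-0.9,-0.77,0],"roll":-0.086,"hand":1}]'
python3 - <<'E'
from h import *
from scipy.spatial.transform import Rotation as R
s=state(); p=s["tcp_pos"]; print(p,R.from_quat(s["orientation"]).as_matrix().round(3).tolist(),s["force"])
a=get_image("side"); b=get_image("top")
q=proj("side",p); r=proj("top",p); print(q,r)
f=lambda i,c:cv2.resize(cv2.getRectSubPix(i,(96,120),tuple(map(float,c))),None,fx=4,fy=4,interpolation=cv2.INTER_CUBIC)
cv2.imwrite("pics/c2.png",np.hstack([f(a,(275,190)),f(b,(320,180))]))
E
```

```text
t: 2.5
tcp_pos: [0.571, -0.0293, 0.3907]
orientation: [0.058, 0.998, -0.0, -0.001]
force: [-0.1, 1.0, 1.3]
opening: 0.0002
gripper_force: 0.0
[ 0.5710077  -0.02929343  0.39065758] [[-0.993, 0.117, -0.001], [0.117, 0.993, -0.0], [0.001, -0.0, -1.0]] [-0.05453156  1.03338117  1.34308072]
[273.32792167 152.87932649] [306.94192252 169.22487308]
```

View pics/c2.png

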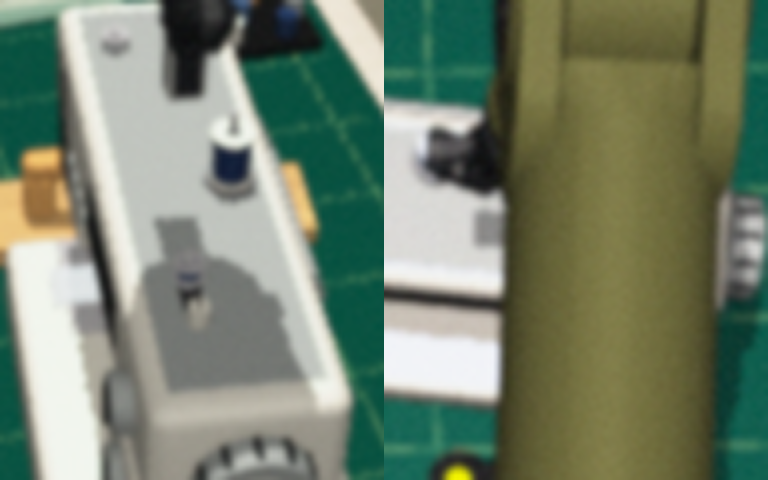

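The side crop shows the fingertip end at (184,95), which is image (273,154) and matches the projected TCP. The bobbin is at crop (188,265) and still at the left. The arm hides the winder from the top camera. I'll go down to z≈0.293.

```bash
python3 -m pendant '[{"travel":[0,0,0.12],"roll":0,"hand":1},{"travel":[0,0,0.24],"roll":0,"hand":1},{"travel":[0,0,0.33],"roll":0,"hand":1},{"travel":[0,0,0.4],"roll":0,"hand":1},{"travel":[0,0,0.45],"roll":0,"hand":1},{"travel":[0,0,0.485],"roll":0,"hand":1},{"travel":[0,0,0.485],"roll":0,"hand":1},{"travel":[0,0,0.485],"roll":0,"hand":1}]'
python3 - <<'E'
from h import *
a=get_image("side");s=state();print(s["tcp_pos"],s["force"])
cv2.imwrite("pics/c3.png",cv2.resize(cv2.getRectSubPix(a,(64,64),(275.,195.)),None,fx=8,fy=8,interpolation=cv2.INTER_CUBIC))
E
```

```text
t: 3.4
tcp_pos: [0.5714, -0.0284, 0.295]
orientation: [0.057, 0.998, 0.0, 0.001]
force: [0.6, -0.7, 0.5]
opening: -0.0002
gripper_force: 0.0
[ 0.57155337 -0.02850946  0.29514712] [-0.74282013 -0.36917788 -0.04166254]
```

View pics/c3.png

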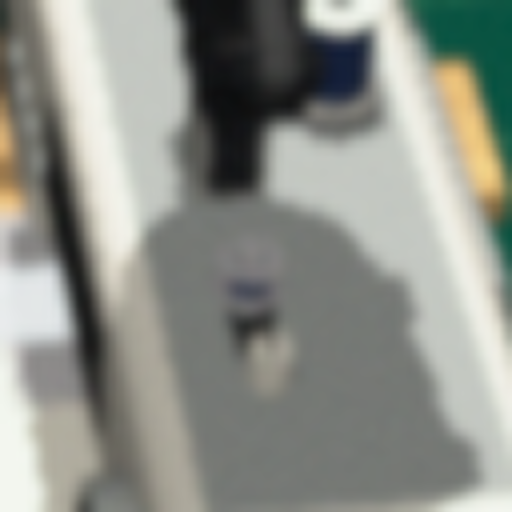

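The fingertip is in line with the bobbin, to its left, and clear of the spool. I'll lower 4 mm more and close in.

```bash
python3 -m pendant '[{"travel":[0,0,0.01],"roll":0,"hand":1},{"travel":[0,0,0.02],"roll":0,"hand":1},{"travel":[0,-0.015,0.02],"roll":0,"hand":1},{"travel":[0,-0.03,0.02],"roll":0,"hand":1},{"travel":[0,-0.04,0.02],"roll":0,"hand":1},{"travel":[0,-0.05,0.02],"roll":0,"hand":1},{"travel":[0,-0.055,0.02],"roll":0,"hand":1},{"travel":[0,-0.06,0.02],"roll":0,"hand":1}]'
python3 -m pendant '[{"travel":[0,-0.005,0],"roll":0,"hand":1},{"travel":[0,-0.01,0],"roll":0,"hand":1},{"travel":[0,-0.015,0],"roll":0,"hand":1},{"travel":[0,-0.02,0],"roll":0,"hand":1},{"travel":[0,-0.025,0],"roll":0,"hand":1},{"travel":[0,-0.03,0],"roll":0,"hand":1},{"travel":[0,-0.035,0],"roll":0,"hand":1},{"travel":[0,-0.04,0],"roll":0,"hand":1}]'
python3 -c "
from h import *
a=get_image('side');s=state();print(s['tcp_pos'],s['force'])
cv2.imwrite('pics/c4.png',cv2.resize(cv2.getRectSubPix(a,(64,64),(275.,195.)),None,fx=8,fy=8,interpolation=cv2.INTER_CUBIC))"
```

```text
t: 4.25
tcp_pos: [0.5697, -0.0404, 0.2903]
orientation: [0.057, 0.998, 0.0, 0.0]
force: [0.6, 0.2, 0.0]
opening: 0.0001
gripper_force: 0.0
t: 5.05
tcp_pos: [0.569, -0.047, 0.2904]
orientation: [0.057, 0.998, 0.001, 0.0]
force: [-0.2, 2.8, 0.8]
opening: 0.0001
gripper_force: 1.6
[ 0.56889524 -0.04726924  0.29039554] [-0.51481231  2.35098726  0.46569334]
```

View pics/c4.png

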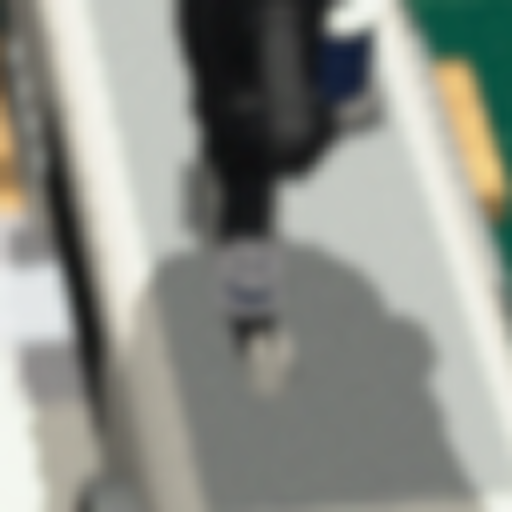

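The finger touches the bobbin rim at crop (250,250), with a reaction of about 2.5 N. I'll push on slowly.

```bash
python3 -m pendant '[{"travel":[0,-0.005,0],"roll":0,"hand":1},{"travel":[0,-0.01,0],"roll":0,"hand":1},{"travel":[0,-0.015,0],"roll":0,"hand":1},{"travel":[0,-0.02,0],"roll":0,"hand":1},{"travel":[0,-0.025,0],"roll":0,"hand":1},{"travel":[0,-0.03,0],"roll":0,"hand":1},{"travel":[0,-0.035,0],"roll":0,"hand":1},{"travel":[0,-0.04,0],"roll":0,"hand":1}]'
```

```text
t: 5.9
tcp_pos: [0.5679, -0.0564, 0.2904]
orientation: [0.057, 0.998, 0.0, 0.0]
force: [-0.5, 1.6, 0.7]
opening: 0.0002
gripper_force: 1.6
```

```bash
python3 -m pendant '[{"travel":[0,-0.003,0],"roll":0,"hand":1},{"travel":[0,-0.006,0],"roll":0,"hand":1},{"travel":[0,-0.009,0],"roll":0,"hand":1},{"travel":[0,-0.012,0],"roll":0,"hand":1},{"travel":[0,-0.014,0],"roll":0,"hand":1},{"travel":[0,-0.016,0],"roll":0,"hand":1},{"travel":[0,-0.018,0],"roll":0,"hand":1},{"travel":[0,-0.018,0],"roll":0,"hand":1}]'
```

```text
t: 6.7
tcp_pos: [0.5676, -0.0592, 0.2903]
orientation: [0.057, 0.998, 0.0, 0.0]
force: [-0.4, 4.6, 1.5]
opening: -0.0002
gripper_force: 2.5
```

```bash
python3 -m pendant '[{"travel":[0,-0.002,0],"roll":0,"hand":1},{"travel":[0,-0.004,0],"roll":0,"hand":1},{"travel":[0,-0.006,0],"roll":0,"hand":1},{"travel":[0,-0.008,0],"roll":0,"hand":1},{"travel":[0,-0.01,0],"roll":0,"hand":1},{"travel":[0,-0.01,0],"roll":0,"hand":1},{"travel":[0,-0.01,0],"roll":0,"hand":1},{"travel":[0,-0.01,0],"roll":0,"hand":1}]'
```

```text
t: 7.5
tcp_pos: [0.5675, -0.0595, 0.2904]
orientation: [0.056, 0.998, 0.001, 0.0]
force: [-0.5, 7.8, 1.2]
opening: -0.0002
gripper_force: 3.9
```

```bash
python3 -m pendant '[{"travel":[0,-0.003,0],"roll":0,"hand":1},{"travel":[0,-0.006,0],"roll":0,"hand":1},{"travel":[0,-0.008,0],"roll":0,"hand":1},{"travel":[0,-0.008,0],"roll":0,"hand":1},{"travel":[0,-0.008,0],"roll":0,"hand":1},{"travel":[0,-0.008,0],"roll":0,"hand":1},{"travel":[0,-0.008,0],"roll":0,"hand":1},{"travel":[0,-0.008,0],"roll":0,"hand":1}]'
```

```text
t: 8.3
tcp_pos: [0.5675, -0.0598, 0.2905]
orientation: [0.056, 0.998, 0.002, 0.0]
force: [-0.1, 9.9, 1.5]
opening: -0.0
gripper_force: 4.9
```

The winder is at its firm end: 1.6 mm more command gave +2 N and hardly any motion. Now I'll back off left (~20 mm), then go straight up.

```bash
python3 -m pendant '[{"travel":[0,0.015,0],"roll":0,"hand":1},{"travel":[0,0.03,0],"roll":0,"hand":1},{"travel":[0,0.05,0],"roll":0,"hand":1},{"travel":[0,0.07,0],"roll":0,"hand":1},{"travel":[0,0.09,0],"roll":0,"hand":1},{"travel":[0,0.11,0],"roll":0,"hand":1},{"travel":[0,0.11,0],"roll":0,"hand":1},{"travel":[0,0.11,0],"roll":0,"hand":1}]'
python3 -m pendant '[{"travel":[0,0,-0.08],"roll":0,"hand":1},{"travel":[0,0,-0.18],"roll":0,"hand":1},{"travel":[0,0,-0.3],"roll":0,"hand":1},{"travel":[0,0,-0.4],"roll":0,"hand":1},{"travel":[0,0,-0.5],"roll":0,"hand":1},{"travel":[0,0,-0.6],"roll":0,"hand":1},{"travel":[0,0,-0.6],"roll":0,"hand":1},{"travel":[0,0,-0.6],"roll":0,"hand":1}]'
python3 -m pendant '[{"travel":[0.1,0.1,0],"roll":0,"hand":1},{"travel":[0.2,0.2,0],"roll":0,"hand":1},{"travel":[0.3,0.35,0],"roll":0,"hand":1},{"travel":[0.3,0.5,0],"roll":0,"hand":1},{"travel":[0.3,0.65,0],"roll":0,"hand":1},{"travel":[0.3,0.8,0],"roll":0,"hand":1},{"travel":[0.3,0.9,0],"roll":0,"hand":1},{"travel":[0.3,0.9,0],"roll":0,"hand":1}]'
python3 -c "
from h import *
a=get_image('side');b=get_image('top');s=state();print(s['tcp_pos'],s['force'])
f=lambda i,c:cv2.resize(cv2.getRectSubPix(i,(80,80),c),None,fx=5,fy=5,interpolation=cv2.INTER_CUBIC)
cv2.imwrite('pics/c5.png',np.hstack([f(a,(275.,195.)),f(b,(310.,175.))]))"
```

```text
t: 9.1
tcp_pos: [0.5696, -0.0416, 0.2903]
orientation: [0.057, 0.998, -0.0, -0.0]
force: [0.4, -0.7, 0.5]
opening: 0.0001
gripper_force: 0.0
t: 9.9
tcp_pos: [0.5696, -0.0419, 0.4101]
orientation: [0.058, 0.998, -0.0, 0.0]
force: [-0.7, 0.2, -0.4]
opening: -0.0002
gripper_force: 0.0
t: 10.7
tcp_pos: [0.5299, 0.1476, 0.4085]
orientation: [0.055, 0.999, -0.0, -0.001]
force: [0.4, 0.3, -1.0]
opening: 0.0002
gripper_force: 0.0
[0.53054753 0.14317849 0.40955678] [0.20252802 0.25247221 0.40503881]
```

View pics/c5.png

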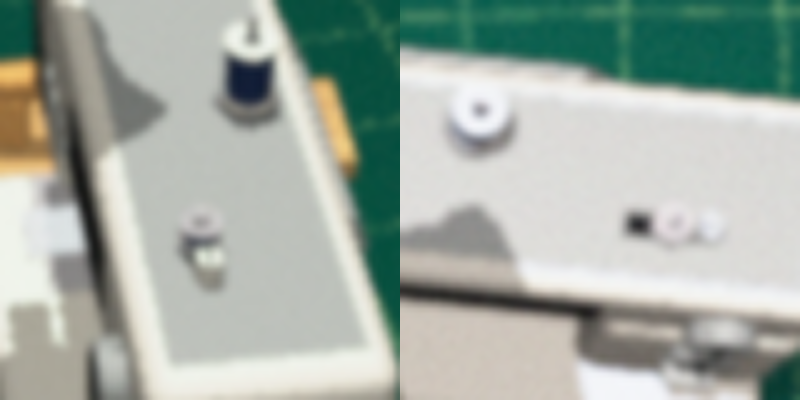

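The bobbin, at top crop (675,222), now sits right beside the stop at (711,224). That is about 18 mm centre to centre, as expected at the end of travel. It is still on its spindle, the slot is open behind it, and the spool is unmoved.

```bash
python3 -c "
from bench import *
print(close_job())"
```

```text
the job is handed in; nothing more can be done
None
```

I pushed the bobbin winder right to its firm end stop by the bobbin's rim, with the bobbin still down on its spindle. The hand is clear and the job was handed in at about 11 s of the 32 s allowed; the verdict was not shown.

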